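Show a phone's camera glass to the bench magnifier

ROBOT

A 7-joint arm with a two-finger parallel gripper is mounted at the origin on the work surface. World frame = base frame: x ahead of the robot, y to its left, z up, the work surface at z = 0. Lengths are in m, angles in rad, forces in N, time in s.
With the tool pointing down it reaches from about 0.4 to 0.875 m from the base axis. Payload 19.3 kg.
Tool frame: the origin (TCP) lies at the very end of the fingers, on their centre line; the grasp point (between the pads) lies 19 mm behind it; y points along the fingers, x is the direction in which the jaws open and shut, and the axes are right-handed (so a half turn about y gives the same grasp; the last joint's range is limited). The gripper opens to 85 mm and grips with 20 to 120 N. Pads are 22 mm wide; open, the fingers measure 114 mm over their backs; the gripper's body (76 mm by 85 mm) begins 54 mm behind the grasp point. The pads swing forward as they close: fully open they stand 13 mm farther back than shut.
Start: joints at [-0.07, 0.521, -0.036, 1.599, 0.021, 1.021, -0.113], TCP at [0.625, -0, 0.231] pointing down, gripper open.
Joint ranges: [-2.91, 2.91], [-0.3, 2.13], [-1.5, 1.42], [0.17, 2.43], [-1.26, 4.41], [0.16, 1.93], [-2.52, 2.52]. Speed limits (rad/s): [1.89, 1.89, 2.39, 2.39, 3.01, 3.01, 3.01].

INTERFACE

Orientations are given as [roll, pitch, yaw] about the fixed x, y, z axes, in that order (R = Rz(yaw) Ry(pitch) Rx(roll)).
In Python, from workcell import bot gives the robot as it stands. The module is installed in compiled form; this text tells all that it offers.
- The arm moves only by the shell command python3 -m crank 'ROWS' [FORCE]. ROWS is JSON, a list of rows, each an object of numbers: "hand": the closure, from 0 (fully open) to 1 (shut); "dx", "dy", "dz": the shift along the tool's x, y, z in mm; "yaw": the turn about the tool's y in rad. In form: [{"hand": .., "dx": .., "dy": .., "dz": .., "yaw": ..}, ...]. A call has 1 to 12 rows; each row is the pose to reach, as a shift and turn from the pose commanded when the call began, along the tool's axes at that moment; what a row does not reach only later rows make up. A row lasts 1/12 s, in which the tool goes at most 41.7 mm and 7.16 degrees, less where a joint would pass 70% of its speed; a pose out of reach is approached as far as the arm can. A call with a gripper value outside its range is refused whole. The fingers move at their own pace and stop on an object; FORCE is the grip in N (left out, the last holds). Time passes only in rows, so rows that repeat a pose let the fingers close. It gives the time, the measured TCP pose, the force and the opening at its end, in the units of the state.
- bot.observe(): the state, without advancing time (a new reading comes with each control period).
- bot.grab_frame(name): name is "scene" or "side" or "wrist"; returns the picture (420x560x3 uint8, red, green, blue); there is no depth.
- bot.camera_info(name): a dict with "fx", "fy", "cx", "cy" (pixels), "dist" ([k1, k2, p1, p2, k3] as OpenCV has them; the pictures are not rectified), "rvec" (rotation vector, rad) and "tvec" (3), from world to camera coordinates, as OpenCV has them. Camera axes: x right, y down, z forward; pixel columns grow to the right and rows downward; lengths in m; the calibration is good to about 2 mm. A picture is of the moment at which its call begins: read the wrist's pose just before it. camera_info takes no time and is no camera call; for the wrist camera it gives the pose at the moment of the call.
- bot.job_done(): hands the job in, once; it reports no verdict.
The state is a dict: "clock": time; "qpos": joint angles; "qd": joint speeds; "joint_efforts": joint torques, N m; "position": TCP position; "tool_rot": TCP orientation; "force": force on the tool from outside, world axes, zero at the start; "moment": the same for the moment, N m; "grip_width": finger opening in m.
Only numpy, scipy, OpenCV 4.12 (cv2) and the standard library are available. Lean on these libraries where they do the work, as an engineer would, in place of code of your own. Each camera call takes 0.05 s, during which the arm holds its last target.

TASK

Draw the phone with the round camera plate up out of the slotted rack, tilt it back and hold it up in the air in front of the bench magnifier, for the technician who sits across the table and looks down through the lens: the camera plate facing the lamp side of the lens, centred on it, the phone's back square to the glass and about 14 cm from it. Keep clear of the magnifier and leave everything else where it is. Finish while still holding the phone there, steady; do not put it down or let go.

Things in the scene. Friction and masses are not known exactly. Their poses are not given: they have to be found in the camera images.
- phone: The phone to show: 152 x 76 x 9 mm, grey like the others, about 0.18 kg, standing on one long edge in a slot of the rack. The only one with a round camera plate, and the biggest of the three. Origin: middle of the long edge it stands on; y along its length, z up across its width to the upper long edge (z = 76 mm), x out of its back (the screen looks along -x). The middle of its length is free to be pinched across the 9 mm thickness from above.
- camera (a point): Centre of the outer face of the round camera plate (34 mm diameter, standing 2 mm off the back), at x 6.5, y 52, z 54 mm in the phone's frame, i.e. near one end and the upper long edge.
- rack: Black slotted antistatic rack, fixed: base 200 x 126 mm, 8 mm thick, with two combs of upright teeth. Origin: centre of its underside; x across the slots (15 mm pitch, each 11 mm wide), y along the slots, z up. Slot floor 8 mm and tooth tops 38 mm above the table, so about half of each phone stands free. Teeth lie only 40 to 56 mm either side of the rack's middle line. The phones stand 75 mm apart, their backs towards the rack's +x; which one stands in which slot changes.
- magnifier: White bench magnifier, fixed: round foot 170 mm across and 45 mm high, 17 mm post up to 377 mm, horizontal arm 15 mm thick at 360 mm height to the lens head. Origin: on the table straight below the lens centre; the foot and post stand at x 30, y 245 mm in its frame; z up. At its yaw 0 the lens's lamp side looks towards the robot and down.
- lens: The magnifier's lens head: white ring 132 mm outside, 100 mm glass, 25 mm thick, tilting stiffly on the arm. Origin: centre of the glass, 360 mm above the table; z is the lens axis, pointing away from the lamp side, up and away from the robot (45 to 55 degrees from vertical); y is the tilt axis, towards the arm. The lamp side, with a pale light ring, looks along -z, so a thing in view lies at negative z.
- phone_strip: Bystander: phone in the rack, 146 x 70 x 9 mm, oblong camera strip. Axes as for the phone.
- phone_small: Bystander: phone in the rack, 138 x 67 x 9 mm, single small lens. Axes as for the phone.
- tape: Bystander: roll of tape lying flat, 96 mm across, 24 mm high; origin at the centre of its underside.
- driver: Bystander: screwdriver, 150 mm long, lying on the table, along its x; origin near its middle.
- tweezers: Bystander: steel tweezers, 138 mm long, 9 mm high, lying along their x; origin at the middle, underneath.
- open_phone: Bystander: opened phone lying flat, works up, 144 x 70 mm, 10 mm high; origin at the centre of its underside, y along its length.
- tray: Bystander: pink parts tray with compartments, 130 x 200 mm, 22 mm high; origin at the centre of its underside.
There are look-alikes about, which are no part of the job. Leave any yellow look-alike of the phone alone.

How it is judged:
By the outcome, as a careful person would: the job done as asked, in the order asked, and still so for the second after the job is handed in, while the arm keeps its last pose, push and grip.
It also fails if it takes over 38 s, if anything falls off the work surface, if the arm or the gripper's body presses on something with over 40 N, if the wrist force passes 120 N, or if a joint passes its speed limit or range.

## Working session

There is one attempt and no reset: what is moved stays moved. The work goes in short steps, Python scripts to look and compute and a shell command to move; the robot and the scene stay as the last step left them, time stands still between calls to the robot, and variables do not carry over. Pictures are saved under pics/ and viewed, and the job is handed in when it is done.

```bash
mkdir -p pics
python3 - <<'E'
from workcell import bot
import cv2,json
s=bot.observe(); print(s)
for n in ["scene","side","wrist"]:
    print(n,bot.camera_info(n))
    cv2.imwrite(f"pics/a_{n}.png",bot.grab_frame(n)[:,:,::-1])
E
```

```text
{'clock': 0.0, 'qpos': array([-0.07018717,  0.5220181 , -0.03627513,  1.59999469,  0.02120286,
        1.02109645, -0.11282055]), 'qd': array([ 6.19509118e-05, -7.37667385e-04, -9.56840887e-04,  1.61668155e-03,
       -1.04006772e-03, -1.03793955e-04, -1.38871118e-04]), 'joint_efforts': array([-4.24098413e-03, -9.27110124e+01,  1.97758444e+00, -3.69928443e+01,
        1.76317629e-02,  8.19846697e-03, -6.58496788e-05]), 'position': array([ 6.24668492e-01, -7.59792369e-05,  2.30728538e-01]), 'tool_rot': array([-1.57090531e+00,  1.12662862e-03, -8.74797697e-05]), 'force': array([-0.43324092,  0.45466832,  1.03440658]), 'moment': array([ 0.02094626,  0.04710593, -0.03163786]), 'grip_width': 0.08550959482116251}
scene {'fx': 392.87770072632225, 'fy': 392.87770072632225, 'cx': 282.78857229414984, 'cy': 206.97648709921904, 'dist': array([-0.10931315,  0.        ,  0.        ,  0.        ,  0.        ]), 'rvec': array([ 2.22888178,  0.63033014, -0.29846876]), 'tvec': array([-0.41246694, -0.03940082,  1.68727876])}
side {'fx': 381.3826896434806, 'fy': 381.3826896434806, 'cx': 277.5835685195841, 'cy': 214.17647767707663, 'dist': array([0.03247413, 0.        , 0.        , 0.        , 0.        ]), 'rvec': array([ 0.17063432, -2.71095095,  1.4278182 ]), 'tvec': array([0.51279297, 0.24947439, 1.09682343])}
wrist {'fx': 317.4240479637471, 'fy': 317.4240479637471, 'cx': 279.989167124286, 'cy': 208.98345517697268, 'dist': array([-0.07551483,  0.        ,  0.        ,  0.        ,  0.        ]), 'rvec': array([-2.80603556e+00, -3.99143727e-04,  6.78323577e-04]), 'tvec': array([-0.62493614, -0.04250281,  0.38035047])}
```

View pics/a_scene.png

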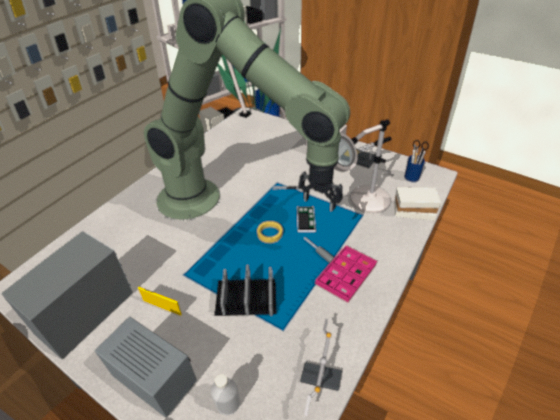

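View pics/a_side.png

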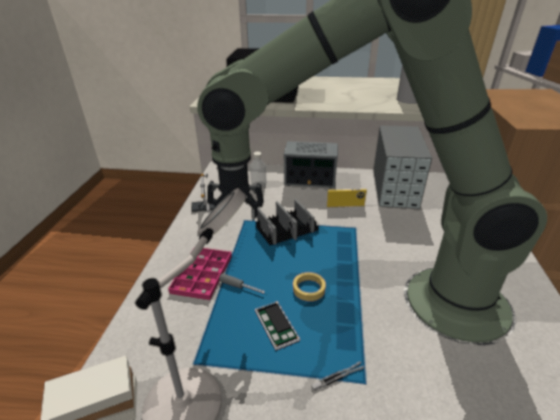

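View pics/a_wrist.png

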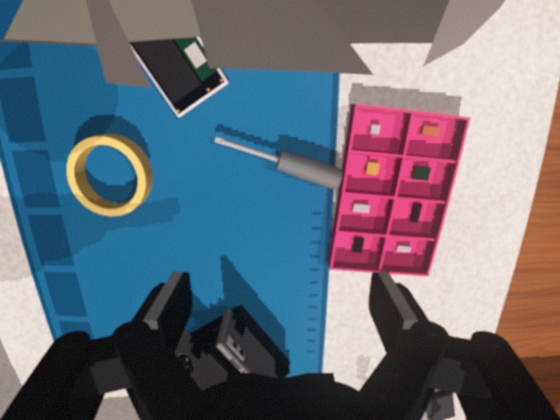

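```bash
python3 -m crank; echo ---; python3 -m crank --help
python3 - <<'E'
from workcell import bot
print(bot.observe()['clock'], [a for a in dir(bot) if a[0]!='_'])
E
```

```text
---
0.15 ['IKError', 'camera_info', 'grab_frame', 'job_done', 'observe']invalid input
invalid input: not JSON, or not a number
```

Run:
```python
import cv2
a=cv2.imread('pics/a_scene.png'); b=cv2.imread('pics/a_side.png')
cv2.imwrite('pics/b1.png',cv2.resize(a[100:330,180:480],None,fx=2.6,fy=2.6,interpolation=cv2.INTER_CUBIC))
cv2.imwrite('pics/b2.png',cv2.resize(b[130:420,130:400],None,fx=2,fy=2,interpolation=cv2.INTER_CUBIC))
```

```text
(no output)
```

View pics/b1.png

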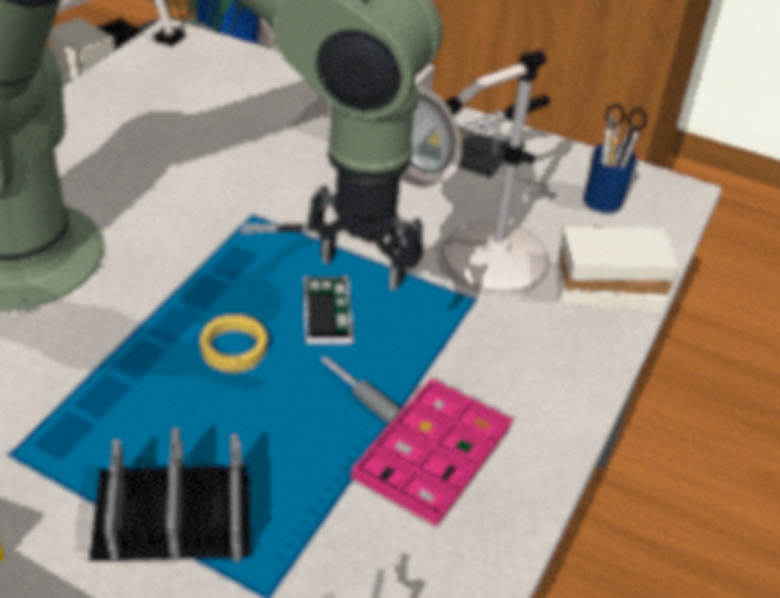

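View pics/b2.png

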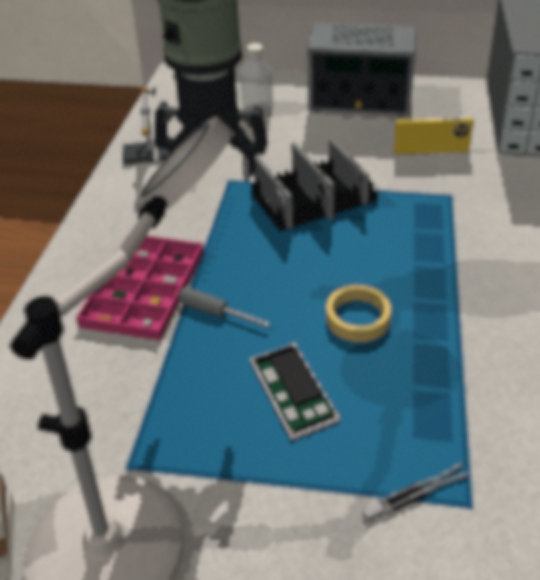

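```bash
cat > h.py <<'E'
from workcell import bot
import cv2,numpy as np
from scipy.spatial.transform import Rotation as R
np.set_printoptions(precision=4,suppress=True)
def cam(n):
    c=bot.camera_info(n);K=np.array([[c['fx'],0,c['cx']],[0,c['fy'],c['cy']],[0,0,1]])
    return K,c['dist'],c['rvec'],c['tvec']
def ray(c,px):
    K,d,r,t=c;u=cv2.undistortPoints(np.array(px,float).reshape(-1,1,2),K,d).reshape(-1,2)
    M=cv2.Rodrigues(r)[0];o=-M.T@t
    D=np.c_[u,np.ones(len(u))]@M;return o,D/np.linalg.norm(D,axis=1)[:,None]
def onz(c,px,z):
    o,D=ray(c,px);return o+D*((z-o[2])/D[:,2])[:,None]
def tri(rays):
    A=np.zeros((3,3));b=np.zeros(3)
    for o,d in rays:
        P=np.eye(3)-np.outer(d,d);A+=P;b+=P@o
    x=np.linalg.solve(A,b);return x,[np.linalg.norm((np.eye(3)-np.outer(d,d))@(x-o)) for o,d in rays]
def proj(c,P):
    K,d,r,t=c;return cv2.projectPoints(np.array(P,float).reshape(-1,3),r,t,K,d)[0].reshape(-1,2)
def snap(n,f):
    c=cam(n);im=bot.grab_frame(n);cv2.imwrite(f,im[:,:,::-1]);return c,im
E
python3 - <<'E'
from h import *
s=cam('scene');d=cam('side');w=cam('wrist')
print('cam pos',[ray(c,[(280,210)]) for c in (s,d,w)])
# rack corners (base top) scene
print('rack',onz(s,[(215,314),(275,315),(276,280),(218,280)],.008))
print('phones top scene',onz(s,[(225,270),(248,266),(271,268)],.084))
print('phones top side',onz(d,[(257,208),(276,205),(296,205)],.084))
print('lens s',onz(s,[(346,152)],.36),'side',onz(d,[(221,216)],.36))
print('foot s',onz(s,[(373,200)],.045),'side',onz(d,[(180,400)],.045))
print('yellow',onz(s,[(160,300)],.04), 'tape',onz(s,[(270,233)],.02),'tray',onz(s,[(347,274)],.02))
E
for i in 1;do python3 - <<'E'
import cv2
b=cv2.imread('pics/a_side.png')
cv2.imwrite('pics/b3.png',cv2.resize(b[170:300,130:340],None,fx=3.7,fy=3.7,interpolation=cv2.INTER_CUBIC))
E
done
```

```text
cam pos [(array([ 1.0406, -0.8681,  1.0872]), array([[-0.4045,  0.6222, -0.6703]])), (array([0.3971, 0.8237, 0.832 ]), array([[ 0.1104, -0.8239, -0.5559]])), (array([0.6251, 0.0852, 0.3729]), array([[-0.0002, -0.3323, -0.9432]]))]
rack [[ 0.4757 -0.3943  0.008 ]
 [ 0.6409 -0.2961  0.008 ]
 [ 0.5684 -0.1767  0.008 ]
 [ 0.3981 -0.2816  0.008 ]]
phones top scene [[ 0.4371 -0.2784  0.084 ]
 [ 0.4916 -0.225   0.084 ]
 [ 0.5611 -0.1924  0.084 ]]
phones top side [[ 0.6286 -0.2882  0.084 ]
 [ 0.564  -0.3152  0.084 ]
 [ 0.4926 -0.3233  0.084 ]]
lens s [[0.6363 0.1625 0.36  ]] side [[0.6157 0.1622 0.36  ]]
foot s [[0.7041 0.347  0.045 ]] side [[0.6727 0.4034 0.045 ]]
yellow [[ 0.3079 -0.4631  0.04  ]] tape [[ 0.4335 -0.0078  0.02  ]] tray [[ 0.7687 -0.0363  0.02  ]]
```

View pics/b3.png

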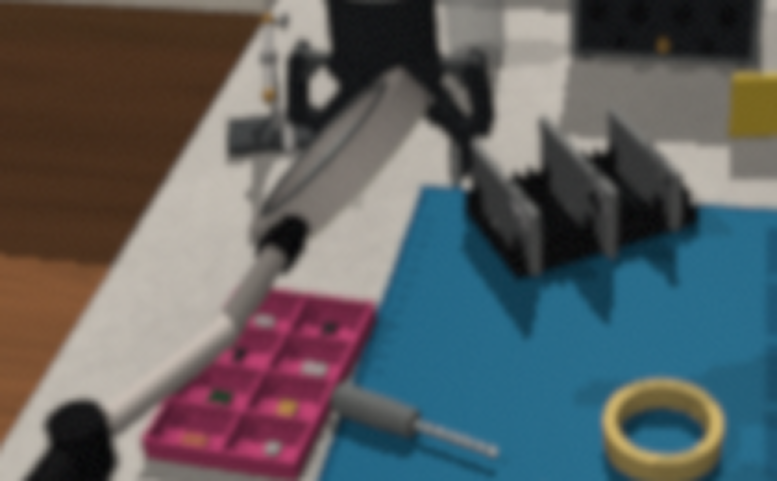

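```bash
python3 -m crank '[{"hand":0,"dx":-15,"dy":-40,"dz":-10,"yaw":0},{"hand":0,"dx":-30,"dy":-80,"dz":-20,"yaw":0},{"hand":0,"dx":-45,"dy":-120,"dz":-30,"yaw":0},{"hand":0,"dx":-60,"dy":-160,"dz":-40,"yaw":0},{"hand":0,"dx":-75,"dy":-200,"dz":-50,"yaw":0},{"hand":0,"dx":-90,"dy":-240,"dz":-60,"yaw":0}]'
python3 - <<'E'
from h import *
s=bot.observe();print(s['clock'],s['qpos'],s['position'],s['tool_rot'],s['force'])
snap('wrist','pics/c_w.png')
E
```

```text
clock: 0.65
position: [0.5383, -0.0574, 0.4611]
tool_rot: [-1.571, 0.0, -0.0]
force: [0.6, -0.7, -0.6]
grip_width: 0.0854
0.65 [ 0.0041  0.2289 -0.0094  1.4544  0.0021  1.4584 -0.0053] [ 0.5383 -0.0574  0.4611] [-1.5707  0.     -0.    ] [ 0.6384 -0.6888 -0.5672]
```

View pics/c_w.png

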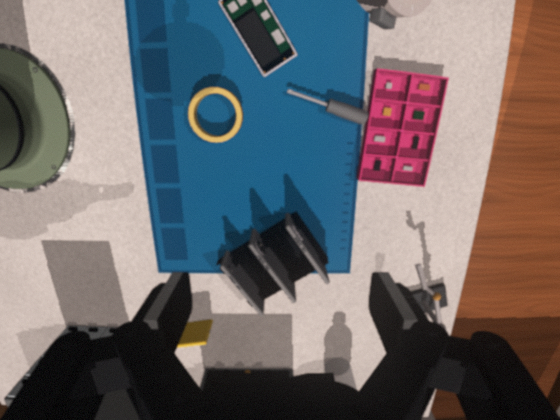

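```bash
python3 -m crank '[{"hand":0,"dx":0,"dy":-41,"dz":0,"yaw":0},{"hand":0,"dx":0,"dy":-82,"dz":0,"yaw":0},{"hand":0,"dx":0,"dy":-123,"dz":0,"yaw":0},{"hand":0,"dx":0,"dy":-164,"dz":0,"yaw":0},{"hand":0,"dx":0,"dy":-205,"dz":0,"yaw":0},{"hand":0,"dx":0,"dy":-246,"dz":0,"yaw":0},{"hand":0,"dx":0,"dy":-287,"dz":0,"yaw":0},{"hand":0,"dx":0,"dy":-320,"dz":0,"yaw":0}]'
python3 - <<'E'
from h import *
s=bot.observe();print(s['clock'],s['qpos'],s['position'],s['tool_rot'],s['force'])
E
```

```text
clock: 1.37
position: [0.5293, -0.0568, 0.6739]
tool_rot: [-1.576, -0.04, -0.0]
force: [-0.5, 0.4, 0.4]
grip_width: 0.0857
1.3667 [-0.3074  0.2611  0.4728  0.9311 -0.1273  1.9335  0.101 ] [ 0.5293 -0.0568  0.6739] [-1.5757 -0.0401 -0.0004] [-0.4926  0.3548  0.3707]
```

```bash
python3 -m crank '[{"hand":0,"dx":0,"dy":-41,"dz":0,"yaw":0},{"hand":0,"dx":0,"dy":-82,"dz":0,"yaw":0},{"hand":0,"dx":0,"dy":-123,"dz":0,"yaw":0}]'
python3 - <<'E'
from h import *
s=bot.observe();print(s['clock'],s['qpos'],s['position'],s['tool_rot'],s['force'])
E
```

```text
clock: 1.62
position: [0.5126, -0.055, 0.698]
tool_rot: [-1.579, -0.087, 0.0]
force: [0.5, 1.0, -0.2]
grip_width: 0.0855
1.6167 [-0.3769  0.2142  0.5367  0.934  -0.121   1.9324  0.097 ] [ 0.5126 -0.055   0.698 ] [-1.5792 -0.087   0.0004] [ 0.5354  0.9774 -0.1741]
```

```bash
python3 -m crank '[{"hand":0,"dx":0,"dy":-60,"dz":0,"yaw":0},{"hand":0,"dx":0,"dy":-120,"dz":0,"yaw":0},{"hand":0,"dx":0,"dy":-160,"dz":0,"yaw":0}]';python3 -m crank '[{"hand":0,"dx":0,"dy":41,"dz":0,"yaw":0}, {"hand":0,"dx":0,"dy":80,"dz":0,"yaw":0}]'
python3 - <<'E'
from h import *
s=bot.observe();print(s['clock'],s['qpos'],s['position'],s['tool_rot'],s['force'])
E
```

```text
clock: 1.87
position: [0.4937, -0.0533, 0.7212]
tool_rot: [-1.584, -0.132, 0.0]
force: [0.8, 0.2, 0.5]
grip_width: 0.0856
clock: 2.03
position: [0.5049, -0.0544, 0.6407]
tool_rot: [-1.584, -0.134, 0.001]
force: [2.3, -1.0, -0.8]
grip_width: 0.0856
2.0333 [-0.5474  0.1095  0.6289  1.2015 -0.0615  1.7164  0.0611] [ 0.5049 -0.0544  0.6407] [-1.5843 -0.1339  0.0008] [ 2.2642 -1.0071 -0.7609]
```

Run:
```python
from h import *
snap('scene','pics/d_s.png');snap('side','pics/d_d.png')
a=cv2.imread('pics/d_s.png'); b=cv2.imread('pics/d_d.png')
cv2.imwrite('pics/d1.png',cv2.resize(a[110:220,290:440],None,fx=5,fy=5,interpolation=cv2.INTER_CUBIC))
cv2.imwrite('pics/d2.png',cv2.resize(b[160:310,130:350],None,fx=3.6,fy=3.6,interpolation=cv2.INTER_CUBIC))
```

```text
(no output)
```

View pics/d1.png

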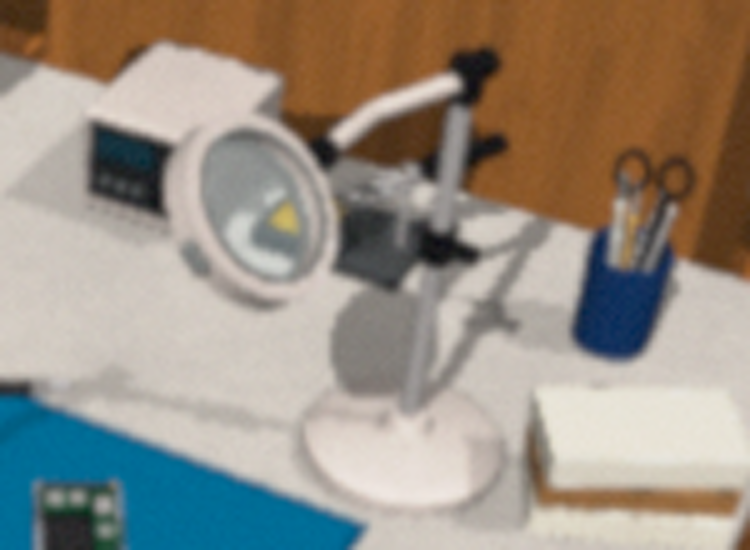

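View pics/d2.png

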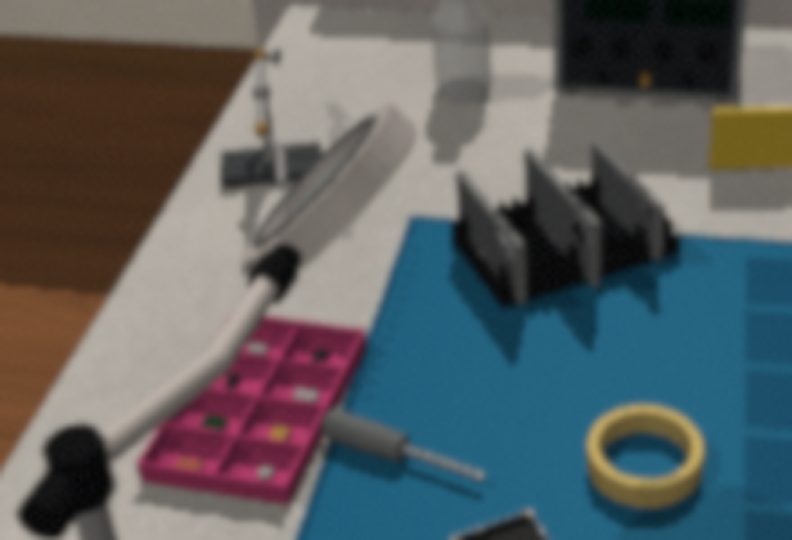

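```bash
python3 -m crank '[{"hand":0,"dx":20,"dy":2,"dz":20,"yaw":0.12},{"hand":0,"dx":40,"dy":4,"dz":40,"yaw":0.24},{"hand":0,"dx":60,"dy":6,"dz":60,"yaw":0.36},{"hand":0,"dx":80,"dy":9,"dz":80,"yaw":0.48},{"hand":0,"dx":100,"dy":12,"dz":100,"yaw":0.6},{"hand":0,"dx":120,"dy":15,"dz":120,"yaw":0.72},{"hand":0,"dx":140,"dy":18,"dz":140,"yaw":0.84},{"hand":0,"dx":160,"dy":20,"dz":160,"yaw":0.96},{"hand":0,"dx":170,"dy":23,"dz":180,"yaw":1.08},{"hand":0,"dx":170,"dy":23,"dz":200,"yaw":1.2},{"hand":0,"dx":170,"dy":23,"dz":200,"yaw":1.2}]'
python3 - <<'E'
from h import *
s=bot.observe();print(s['clock'],s['qpos'],s['position'],s['tool_rot'],s['force'])
c,_=snap('wrist','pics/e_w.png');np.save('e_w.npy',np.r_[c[2],c[3]])
E
```

```text
clock: 3.05
position: [0.6774, 0.1502, 0.6381]
tool_rot: [-1.453, -0.06, -1.207]
force: [1.1, -0.9, 0.4]
grip_width: 0.0858
3.05 [-0.5595  0.6052  0.7451  0.5809 -0.4168  1.9182 -1.3181] [0.6774 0.1502 0.6381] [-1.4534 -0.0597 -1.2069] [ 1.0978 -0.8933  0.3972]
```

View pics/e_w.png

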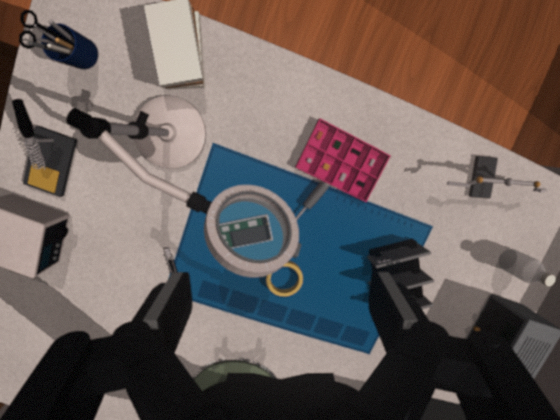

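Run:
```python
import cv2
a=cv2.imread('pics/e_w.png')
cv2.imwrite('pics/e1.png',cv2.resize(a[170:290,190:320],None,fx=5,fy=5,interpolation=cv2.INTER_CUBIC))
cv2.imwrite('pics/e2.png',cv2.resize(a[225:315,350:450],None,fx=6,fy=6,interpolation=cv2.INTER_CUBIC))
```

```text
(no output)
```

View pics/e1.png

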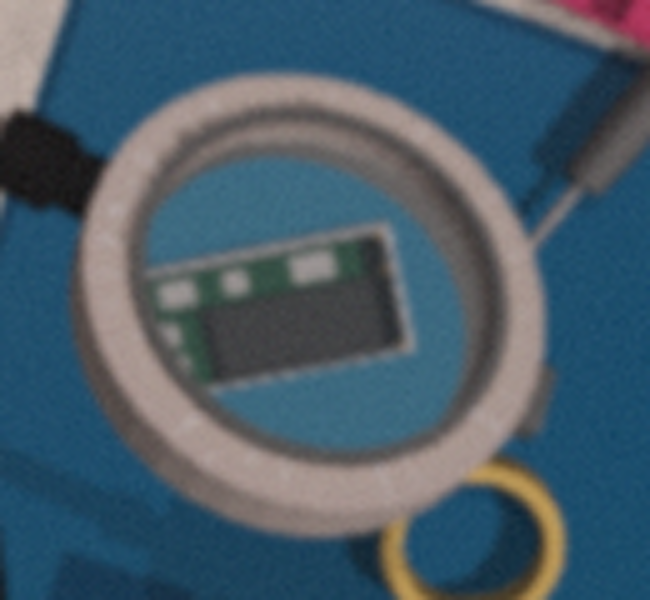

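View pics/e2.png

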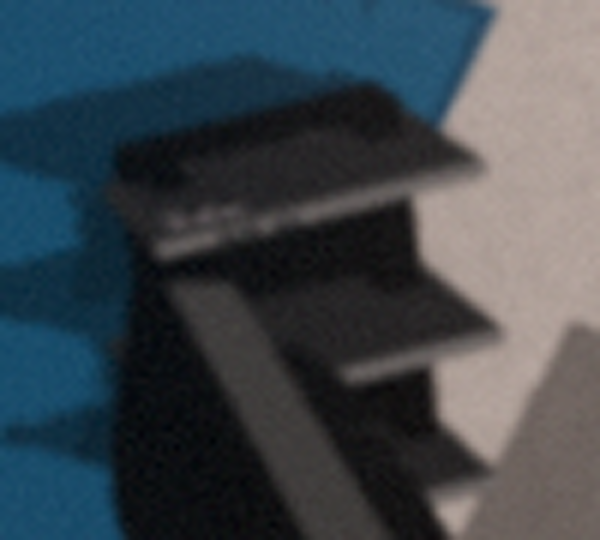

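Run:
```python
import cv2,numpy as np
a=cv2.imread('pics/e_w.png');g=cv2.GaussianBlur(a,(3,3),0)
hsv=cv2.cvtColor(g,cv2.COLOR_BGR2HSV)
for p in [(210,222),(208,250),(250,188),(290,200),(230,262),(222,270),(270,180),(294,235)]:
    print(p,g[p[1],p[0]],hsv[p[1],p[0]])
roi=g[170:290,190:320]; h=hsv[170:290,190:320]
m=((h[...,1]<80)&(h[...,2]>128)).astype(np.uint8)*255
n,l,st,ce=cv2.connectedComponentsWithStats(m);
i=l[18*1+0, 60] if 0 else 1+np.argmax(st[1:,4]);print(st)
cv2.imwrite('pics/e3.png',cv2.resize((l==i).astype(np.uint8)*255,None,fx=5,fy=5,interpolation=0))
```

```text
(210, 222) [146 153 170] [  9  36 170]
(208, 250) [102  78  44] [102 145 102]
(250, 188) [139 145 161] [  8  35 161]
(290, 200) [110  79  31] [102 183 110]
(230, 262) [138 142 158] [  6  32 158]
(222, 270) [106  77  29] [101 185 106]
(270, 180) [112  81  35] [102 175 112]
(294, 235) [143 150 166] [  9  35 166]
[[    0     0   130   120 13106]
 [    0     0    13    23   219]
 [   98     0    25     8    66]
 [   17    15    92    92  2081]
 [   49    26    20     3    35]
 [   76    44     4    10    14]
 [   59    51     7     5    28]
 [   45    55     4     3     8]
 [   80    55     3    16    16]
 [   33    57     5     4    19]
 [  112   106     1     5     5]
 [  111   114     1     1     1]
 [  108   118     2     2     2]]
```

View pics/e3.png

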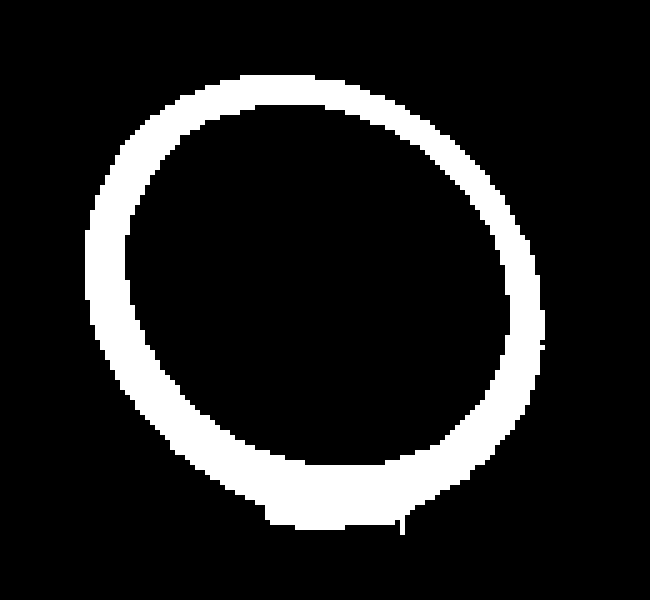

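```bash
cat > lens.py <<'E'
from h import *
from scipy.optimize import least_squares
a=cv2.imread('pics/e_w.png');g=cv2.GaussianBlur(a,(3,3),0)
hsv=cv2.cvtColor(g,cv2.COLOR_BGR2HSV)
h=hsv[170:290,190:320]
m=((h[...,1]<80)&(h[...,2]>128)).astype(np.uint8)*255
n,l,st,_=cv2.connectedComponentsWithStats(m);m=(l==3).astype(np.uint8)
cs,_=cv2.findContours(m,cv2.RETR_CCOMP,cv2.CHAIN_APPROX_NONE)
cs=sorted(cs,key=cv2.contourArea)[::-1]
out=cs[0][:,0,:]+[190,170.];inn=cs[1][:,0,:]+[190,170.]
out=out[(out[:,1]<268)]
K=cam('wrist');e=np.load('e_w.npy');c=(K[0],K[1],e[:3],e[3:])
print(cv2.fitEllipse(out.astype(np.float32)),cv2.fitEllipse(inn.astype(np.float32)))
def fit(pts,r):
    o,D=ray(c,pts)
    def f(p):
        C=p[:3];n=np.array([np.sin(p[3])*np.cos(p[4]),np.sin(p[3])*np.sin(p[4]),np.cos(p[3])])
        P=o+D*(((C-o)@n)/(D@n))[:,None]
        return np.linalg.norm(P-C,axis=1)-r
    z=least_squares(f,[.63,.16,.37,.87,-.1],loss='soft_l1',f_scale=.001)
    p=z.x;n=np.array([np.sin(p[3])*np.cos(p[4]),np.sin(p[3])*np.sin(p[4]),np.cos(p[3])])
    print(p[:3],'tilt',np.degrees(p[3]),'az',np.degrees(p[4]),'rms mm',1e3*np.sqrt(np.mean(f(p)**2)),'centre',p[:3]-.0125*n)
fit(out,.066);fit(out,.0665);fit(inn,.054);fit(inn,.050)
print('post base',onz(c,[(166,132)],.045),'foot centre',onz(c,[(168,132)],.045))
E
python3 lens.py
```

```text
((252.23744201660156, 228.47467041015625), (82.18418884277344, 95.41434478759766), 127.18494415283203) ((252.9806671142578, 226.6300048828125), (69.25430297851562, 81.00257873535156), 124.80393981933594)
[0.6244 0.1502 0.363 ] tilt 44.889897078094805 az -7.927377134671556 rms mm 0.4686329231629667 centre [0.6156 0.1515 0.3542]
[0.6235 0.15   0.3598] tilt 44.889965701291175 az -7.927401987328307 rms mm 0.4721842719654859 centre [0.6148 0.1512 0.3509]
[0.6299 0.1519 0.3783] tilt 45.445361166673315 az -6.592046293471111 rms mm 0.4546500746528732 centre [0.6211 0.1529 0.3695]
[0.6379 0.1542 0.4087] tilt 45.44662270227342 az -6.593684138424412 rms mm 0.42096644282452883 centre [0.6291 0.1552 0.3999]
post base [[0.6778 0.3892 0.045 ]] foot centre [[0.6794 0.3849 0.045 ]]
```

```bash
cat >> h.py <<'E'
def TR():
    s=bot.observe();return s['position'],R.from_euler('xyz',s['tool_rot']).as_matrix(),s
def go(P):
    p,M,s=TR();return 1e3*(M.T@(np.array(P)-p))
def tiltinfo():
    p,M,s=TR();y=M[:,1];x=M[:,0]
    print('t',round(s['clock'],2),'p',p,'tilt',np.degrees(np.arccos(-y[2])).round(2),'az',np.degrees(np.arctan2(y[1],y[0])).round(1),'x az',np.degrees(np.arctan2(x[1],x[0])).round(1),'el',np.degrees(np.arcsin(x[2])).round(1),'q',s['qpos'],'F',np.linalg.norm(s['force']).round(1),'w',s['grip_width'])
E
python3 -c "
from h import *
tiltinfo();print(go([.43,-.045,.40]))"
```

```text
t 3.1 p [0.6771 0.1481 0.6387] tilt 7.59 az -6.1 x az -68.8 el 3.5 q [-0.5584  0.6029  0.7457  0.5834 -0.4153  1.9173 -1.3088] F 0.8 w 0.08511912939723924
[  75.9449  206.9139 -326.7208]
```

```bash
python3 -m crank '[{"hand":0,"dx":8,"dy":20,"dz":-33,"yaw":0},{"hand":0,"dx":15,"dy":40,"dz":-66,"yaw":0},{"hand":0,"dx":23,"dy":60,"dz":-99,"yaw":0},{"hand":0,"dx":30,"dy":80,"dz":-132,"yaw":0},{"hand":0,"dx":38,"dy":100,"dz":-165,"yaw":0},{"hand":0,"dx":46,"dy":120,"dz":-198,"yaw":0},{"hand":0,"dx":54,"dy":140,"dz":-231,"yaw":0},{"hand":0,"dx":62,"dy":165,"dz":-264,"yaw":0},{"hand":0,"dx":70,"dy":190,"dz":-297,"yaw":0},{"hand":0,"dx":76,"dy":207,"dz":-327,"yaw":0},{"hand":0,"dx":76,"dy":207,"dz":-327,"yaw":0}]'>/dev/null; python3 -c "
from h import *
tiltinfo();print(go([.15,-.03,.35]))"
```

```text
t 4.02 p [ 0.4274 -0.0483  0.3994] tilt 7.63 az -5.0 x az -68.9 el 3.4 q [-0.9377 -0.1189  0.8274  1.9386  0.1238  1.1551 -1.3496] F 1.5 w 0.08532579965854957
[-119.7317   12.0151 -255.3888]
```

```bash
python3 -m crank '[{"hand":0,"dx":-16,"dy":0,"dz":-37,"yaw":0},{"hand":0,"dx":-32,"dy":0,"dz":-74,"yaw":0},{"hand":0,"dx":-48,"dy":0,"dz":-111,"yaw":0},{"hand":0,"dx":-64,"dy":0,"dz":-148,"yaw":0},{"hand":0,"dx":-80,"dy":0,"dz":-185,"yaw":0}]'>/dev/null; python3 -c "
from h import *
tiltinfo()"
```

```text
t 4.43 p [ 0.3233 -0.045   0.3912] tilt 8.03 az -2.5 x az -68.7 el 3.3 q [-0.5136 -0.3021  0.3302  2.115   0.1398  1.1795 -1.4317] F 1.1 w 0.08570772209771595
```

```bash
python3 -m crank '[{"hand":0,"dx":-16,"dy":0,"dz":-37,"yaw":0},{"hand":0,"dx":-32,"dy":0,"dz":-74,"yaw":0},{"hand":0,"dx":-48,"dy":0,"dz":-111,"yaw":0},{"hand":0,"dx":-64,"dy":0,"dz":-148,"yaw":0}]'>/dev/null; python3 -c "
from h import *
tiltinfo()"
```

```text
t 4.77 p [ 0.299  -0.0485  0.3922] tilt 8.35 az -1.7 x az -68.7 el 3.3 q [-0.0716 -0.3034  0.0162  2.1364  0.0188  1.1633 -1.2566] F 0.7 w 0.08505326076221364
```

```bash
python3 -m crank '[{"hand":0,"dx":-16,"dy":0,"dz":-37,"yaw":0},{"hand":0,"dx":-32,"dy":0,"dz":-74,"yaw":0},{"hand":0,"dx":-48,"dy":0,"dz":-111,"yaw":0}]'>/dev/null; python3 -c "
from h import *
tiltinfo()"
```

```text
t 5.02 p [ 0.2857 -0.0481  0.3848] tilt 7.68 az -2.3 x az -68.4 el 3.1 q [ 0.2592 -0.3042 -0.2166  2.1543 -0.0716  1.1514 -1.1185] F 0.7 w 0.0853593251988122
```

```bash
python3 -m crank '[{"hand":0,"dx":-12,"dy":30,"dz":-25,"yaw":0},{"hand":0,"dx":-24,"dy":60,"dz":-50,"yaw":0},{"hand":0,"dx":-36,"dy":90,"dz":-75,"yaw":0},{"hand":0,"dx":-48,"dy":90,"dz":-112,"yaw":0},{"hand":0,"dx":-60,"dy":90,"dz":-150,"yaw":0}]'>/dev/null; python3 -c "
from h import *
tiltinfo()"
```

```text
t 5.43 p [ 0.2155 -0.066   0.2792] tilt 5.41 az 18.1 x az -68.2 el 0.4 q [ 0.4022 -0.3046 -0.2248  2.4268 -0.1397  0.9336 -0.9268] F 0.6 w 0.08570270802168511
```

```bash
python3 -c "
from h import *
print(go([.22,.08,.28]),go([.12,.05,.27]))"
```

```text
[-133.9409    3.9131   58.2416] [-143.2665    4.0214  -46.2238]
```

```bash
python3 -m crank '[{"hand":0,"dx":-34,"dy":1,"dz":15,"yaw":0},{"hand":0,"dx":-68,"dy":2,"dz":30,"yaw":0},{"hand":0,"dx":-102,"dy":3,"dz":44,"yaw":0},{"hand":0,"dx":-134,"dy":4,"dz":55,"yaw":0},{"hand":0,"dx":-138,"dy":4,"dz":20,"yaw":0},{"hand":0,"dx":-140,"dy":4,"dz":-20,"yaw":0},{"hand":0,"dx":-143,"dy":4,"dz":-46,"yaw":0}]'; python3 -c "
from h import *
tiltinfo()"
```

```text
clock: 6.02
position: [0.2032, 0.0708, 0.278]
tool_rot: [-1.525, 0.009, -1.197]
force: [-0.6, -0.5, 0.3]
grip_width: 0.0852
t 6.02 p [0.2032 0.0708 0.278 ] tilt 2.64 az 32.2 x az -68.6 el -0.5 q [-0.2752 -0.3049 -0.2441  2.427  -0.0912  0.9667 -1.6569] F 0.8 w 0.08518812783581273
```

```bash
python3 -c "
from h import *
print(go([.12,.04,.27]))"; python3 -m crank '[{"hand":0,"dx":-2,"dy":8,"dz":-38,"yaw":0},{"hand":0,"dx":-2,"dy":8,"dz":-76,"yaw":0},{"hand":0,"dx":-2,"dy":8,"dz":-100,"yaw":0}]'; python3 -c "
from h import *
tiltinfo();print(go([.49,-.20,.36]))"
```

```text
[ -1.6941   3.9468 -88.9422]
clock: 6.27
position: [0.1881, 0.0595, 0.2776]
tool_rot: [-1.577, 0.028, -1.199]
force: [0.3, 0.1, -0.0]
grip_width: 0.0854
t 6.27 p [0.1881 0.0595 0.2776] tilt 1.66 az 124.3 x az -68.7 el -1.6 q [-0.2054 -0.3049 -0.2531  2.4273 -0.1222  1.0178 -1.5809] F 0.3 w 0.08540148670222868
[349.0236 -93.5379 186.2319]
```

```bash
python3 -c "
from h import *
print(go([.58,-.25,.27]))"
```

```text
[430.8432  -6.2413 252.4502]
```

```bash
python3 -m crank '[{"hand":0,"dx":36,"dy":-1,"dz":21,"yaw":0},{"hand":0,"dx":72,"dy":-2,"dz":42,"yaw":0},{"hand":0,"dx":108,"dy":-3,"dz":63,"yaw":0},{"hand":0,"dx":144,"dy":-4,"dz":84,"yaw":0},{"hand":0,"dx":180,"dy":-5,"dz":105,"yaw":0},{"hand":0,"dx":216,"dy":-6,"dz":126,"yaw":0},{"hand":0,"dx":252,"dy":-6,"dz":147,"yaw":0},{"hand":0,"dx":288,"dy":-6,"dz":168,"yaw":0},{"hand":0,"dx":324,"dy":-6,"dz":189,"yaw":0},{"hand":0,"dx":360,"dy":-6,"dz":210,"yaw":0},{"hand":0,"dx":396,"dy":-6,"dz":231,"yaw":0},{"hand":0,"dx":431,"dy":-6,"dz":252,"yaw":0}]'>/dev/null
python3 - <<'E'
from h import *
tiltinfo()
c,_=snap('wrist','pics/f_w.png');np.save('f_w.npy',np.r_[c[2],c[3]])
tiltinfo()
E
```

```text
t 7.27 p [ 0.5796 -0.2558  0.2695] tilt 1.58 az 123.4 x az -68.8 el -1.5 q [ 0.1973  0.5218  0.2045  1.5189 -0.1293  1.1359 -0.769 ] F 0.8 w 0.0853887890339262
t 7.32 p [ 0.5837 -0.2598  0.2678] tilt 1.47 az 125.6 x az -68.9 el -1.4 q [ 0.2003  0.5319  0.2058  1.5066 -0.1297  1.1374 -0.7673] F 7.2 w 0.08522847361595029
```

View pics/f_w.png

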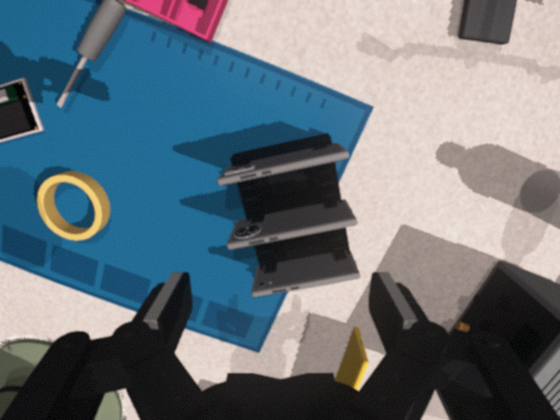

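Run:
```python
from h import *
a=cv2.imread('pics/f_w.png')
cv2.imwrite('pics/f1.png',cv2.resize(a[125:305,210:365],None,fx=3.3,fy=3.3,interpolation=cv2.INTER_CUBIC))
```

```text
(no output)
```

View pics/f1.png

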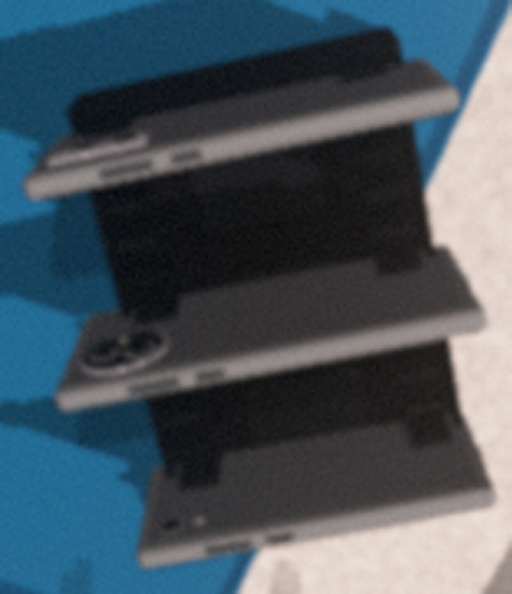

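```bash
python3 - <<'E'
from h import *
K=cam('wrist');e=np.load('f_w.npy');c=(K[0],K[1],e[:3],e[3:])
f=lambda p:(p[0]/3.3+210,p[1]/3.3+125)
L,Rr=f((62,394)),f((483,317))
P=onz(c,[L,Rr],.084);print(P,np.linalg.norm(P[0]-P[1]),P.mean(0),'az',np.degrees(np.arctan2(*(P[0]-P[1])[1::-1])))
print(proj(cam('scene'),P),proj(cam('side'),P))
q=f((123,352));print('plate',onz(c,[q],.062))
E
python3 - <<'E'
import cv2
a=cv2.imread('pics/d_s.png');b=cv2.imread('pics/d_d.png')
cv2.imwrite('pics/f2.png',cv2.resize(a[255:320,205:285],None,fx=8,fy=8,interpolation=cv2.INTER_CUBIC))
cv2.imwrite('pics/f3.png',cv2.resize(b[190:250,250:325],None,fx=8,fy=8,interpolation=cv2.INTER_CUBIC))
E
```

```text
[[ 0.4881 -0.2229  0.084 ]
 [ 0.5681 -0.3455  0.084 ]] 0.14638970103783852 [ 0.5281 -0.2842  0.084 ] az 123.10986462361201
[[247.5015 265.161 ]
 [245.4423 302.2391]] [[294.5619 221.1852]
 [276.0183 200.4469]]
plate [[ 0.501  -0.2381  0.062 ]]
```

View pics/f2.png

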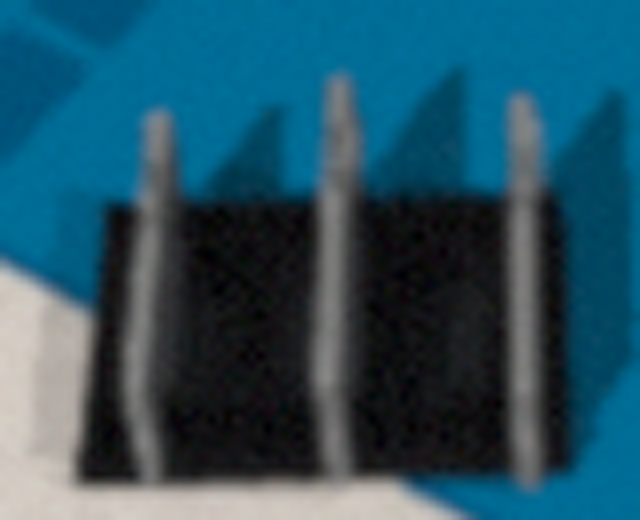

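View pics/f3.png

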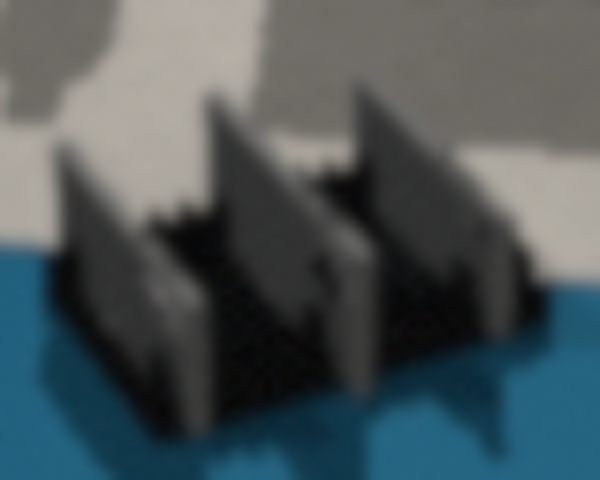

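Run:
```python
from h import *
K=cam('wrist');e=np.load('f_w.npy');c=(K[0],K[1],e[:3],e[3:]);s=cam('scene');d=cam('side')
def r(c,p):
    o,D=ray(c,[p]);return o,D[0]
A=tri([r(c,(228.8,244.4)),r(s,(247.2,264.8)),r(d,(294,221.2))]);B=tri([r(c,(356.4,221.1)),r(s,(245.6,303.5)),r(d,(276.6,201.9))])
print(A,B,(A[0]+B[0])/2,np.degrees(np.arctan2(*(A[0]-B[0])[1::-1])))
tiltinfo();print(go([.528,-.285,.15]))
```

```text
(array([ 0.4886, -0.2227,  0.0848]), [np.float64(0.0001941117368178888), np.float64(0.0015588331795710244), np.float64(0.0016040529374039918)]) (array([ 0.5669, -0.3466,  0.0777]), [np.float64(0.00130354014538372), np.float64(0.0015583807921949802), np.float64(0.0008774619843591229)]) [ 0.5277 -0.2847  0.0813] 122.32005968242676
t 7.32 p [ 0.5837 -0.2598  0.2678] tilt 1.47 az 125.6 x az -68.9 el -1.4 q [ 0.2003  0.5319  0.2058  1.5066 -0.1297  1.1374 -0.7673] F 7.2 w 0.08522847361595029
[  6.4311 118.0915 -60.3081]
```

```bash
python3 -m crank '[{"hand":0.4,"dx":1,"dy":10,"dz":-5,"yaw":-0.12},{"hand":0.4,"dx":1,"dy":20,"dz":-10,"yaw":-0.24},{"hand":0.4,"dx":2,"dy":30,"dz":-15,"yaw":-0.36},{"hand":0.4,"dx":2,"dy":40,"dz":-20,"yaw":-0.48},{"hand":0.4,"dx":3,"dy":50,"dz":-25,"yaw":-0.6},{"hand":0.4,"dx":3,"dy":60,"dz":-30,"yaw":-0.72},{"hand":0.4,"dx":4,"dy":70,"dz":-35,"yaw":-0.84},{"hand":0.4,"dx":4,"dy":80,"dz":-40,"yaw":-0.96},{"hand":0.4,"dx":5,"dy":90,"dz":-45,"yaw":-1.08},{"hand":0.4,"dx":5,"dy":100,"dz":-50,"yaw":-1.2},{"hand":0.4,"dx":6,"dy":110,"dz":-55,"yaw":-1.32},{"hand":0.4,"dx":6,"dy":118,"dz":-60,"yaw":-1.44}]'; python3 -c "
from h import *
tiltinfo();print(go([.5278,-.2845,.11]))"
```

```text
clock: 8.32
position: [0.5223, -0.2792, 0.1511]
tool_rot: [-1.545, 0.01, 0.244]
force: [-0.2, -0.0, -0.0]
grip_width: 0.0512
t 8.32 p [ 0.5223 -0.2792  0.1511] tilt 1.58 az 124.3 x az 14.0 el -0.5 q [ 0.5106  0.5787 -0.1604  1.735   0.0952  0.8589  0.5554] F 0.2 w 0.05122910815896134
[ 4.4716 40.8716 -7.5051]
```

```bash
python3 -m crank '[{"hand":0.4,"dx":0,"dy":15,"dz":0,"yaw":-0.12},{"hand":0.4,"dx":0,"dy":30,"dz":0,"yaw":-0.24},{"hand":0.4,"dx":0,"dy":30,"dz":0,"yaw":-0.33},{"hand":0.4,"dx":0,"dy":30,"dz":0,"yaw":-0.33},{"hand":0.4,"dx":0,"dy":30,"dz":0,"yaw":-0.33}]'
python3 - <<'E'
from h import *
c,_=snap('wrist','pics/g_w.png')
tiltinfo();print(go([.5278,-.2845,.046]))
print('pred top ends',proj(c,[[.4886,-.2227,.084],[.5669,-.3466,.084]]))
E
```

```text
clock: 8.73
position: [0.5218, -0.2782, 0.1213]
tool_rot: [-1.543, 0.001, 0.563]
force: [0.6, -0.5, 0.8]
grip_width: 0.0512
t 8.78 p [ 0.5218 -0.278   0.1214] tilt 1.57 az 124.5 x az 32.3 el -0.1 q [ 0.5626  0.6219 -0.2384  1.7543  0.1696  0.809   0.8099] F 1.1 w 0.05132815589902739
[  1.7007  75.0922 -10.7793]
pred top ends [[282.1344 138.9423]
 [281.6807 349.7773]]
```

View pics/g_w.png

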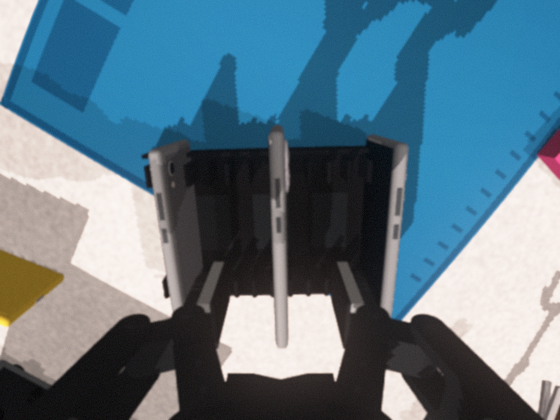

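```bash
python3 -m crank '[{"hand":0.4,"dx":0.5,"dy":25,"dz":-8,"yaw":-0.02},{"hand":0.4,"dx":0.5,"dy":50,"dz":-10,"yaw":-0.02},{"hand":0.4,"dx":0.5,"dy":75,"dz":-10,"yaw":-0.02},{"hand":0.4,"dx":0.5,"dy":75,"dz":-10,"yaw":-0.02},{"hand":0.8,"dx":0.5,"dy":75,"dz":-10,"yaw":-0.02},{"hand":1,"dx":0.5,"dy":75,"dz":-10,"yaw":-0.02},{"hand":1,"dx":0.5,"dy":75,"dz":-10,"yaw":-0.02},{"hand":1,"dx":0.5,"dy":75,"dz":-10,"yaw":-0.02},{"hand":1,"dx":0.5,"dy":75,"dz":-10,"yaw":-0.02}]' 60; python3 -c "
from h import *
tiltinfo();print(bot.observe()['force'])"
```

```text
clock: 9.53
position: [0.5262, -0.284, 0.0467]
tool_rot: [-1.544, 0.0, 0.586]
force: [-2.7, -0.4, 9.7]
grip_width: 0.0081
t 9.53 p [ 0.5262 -0.284   0.0467] tilt 1.53 az 124.6 x az 33.6 el -0.0 q [ 0.553   0.7383 -0.2186  1.7684  0.2106  0.6804  0.8084] F 10.1 w 0.008051778539466202
[-2.6882 -0.3987  9.7091]
```

```bash
python3 -m crank '[{"hand":1,"dx":0,"dy":-15,"dz":0,"yaw":0},{"hand":1,"dx":0,"dy":-40,"dz":0,"yaw":0},{"hand":1,"dx":0,"dy":-75,"dz":0,"yaw":0},{"hand":1,"dx":0,"dy":-110,"dz":0,"yaw":0},{"hand":1,"dx":0,"dy":-150,"dz":0,"yaw":0},{"hand":1,"dx":0,"dy":-190,"dz":0,"yaw":0},{"hand":1,"dx":0,"dy":-200,"dz":0,"yaw":0},{"hand":1,"dx":0,"dy":-200,"dz":0,"yaw":0}]' 60
python3 - <<'E'
from h import *
c,_=snap('wrist','pics/h_w.png')
tiltinfo();print(bot.observe()['force'])
E
```

```text
clock: 10.2
position: [0.5302, -0.2887, 0.2493]
tool_rot: [-1.548, -0.002, 0.586]
force: [-0.0, -0.4, -1.9]
grip_width: 0.0081
t 10.25 p [ 0.5293 -0.2883  0.2468] tilt 1.49 az 123.2 x az 33.6 el 0.0 q [ 0.5924  0.4926 -0.267   1.6142  0.1248  1.0739  0.8798] F 1.3 w 0.008693977944715995
[-0.1586  0.444  -1.2415]
```

View pics/h_w.png

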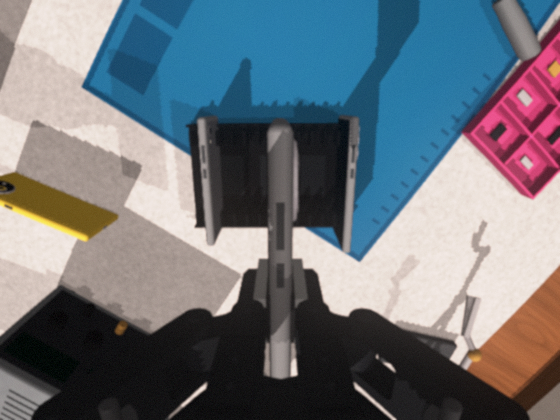

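```bash
python3 -c "
from h import *
print(go([.54,-.075,.62]))"
```

```text
[ 126.9431 -368.6326  181.4095]
```

```bash
python3 -m crank '[{"hand":1,"dx":10,"dy":-30,"dz":15,"yaw":0.06},{"hand":1,"dx":21,"dy":-61,"dz":30,"yaw":0.12},{"hand":1,"dx":32,"dy":-92,"dz":45,"yaw":0.2},{"hand":1,"dx":42,"dy":-123,"dz":60,"yaw":0.28},{"hand":1,"dx":53,"dy":-154,"dz":75,"yaw":0.36},{"hand":1,"dx":63,"dy":-184,"dz":90,"yaw":0.44},{"hand":1,"dx":74,"dy":-215,"dz":106,"yaw":0.52},{"hand":1,"dx":85,"dy":-246,"dz":121,"yaw":0.6},{"hand":1,"dx":95,"dy":-277,"dz":136,"yaw":0.66},{"hand":1,"dx":106,"dy":-308,"dz":151,"yaw":0.72},{"hand":1,"dx":117,"dy":-340,"dz":166,"yaw":0.72},{"hand":1,"dx":127,"dy":-369,"dz":181,"yaw":0.72}]' 60; python3 -c "
from h import *
tiltinfo()
p,M,s=TR();print(M.T@np.array([0,0,1.]))"
```

```text
clock: 11.25
position: [0.5408, -0.0747, 0.6194]
tool_rot: [-1.55, 0.021, -0.134]
force: [0.6, -0.0, -1.3]
grip_width: 0.0084
t 11.25 p [ 0.5408 -0.0747  0.6194] tilt 1.71 az 128.2 x az -7.7 el -1.2 q [ 0.1829  0.2855 -0.2184  0.9999  0.039   1.8802 -0.1501] F 1.4 w 0.008439677511883
[-0.0214 -0.9996  0.0207]
```

```bash
python3 -m crank '[{"hand":1,"dx":0,"dy":-41,"dz":0,"yaw":0},{"hand":1,"dx":0,"dy":-82,"dz":0,"yaw":0},{"hand":1,"dx":0,"dy":-123,"dz":0,"yaw":0},{"hand":1,"dx":0,"dy":-164,"dz":0,"yaw":0},{"hand":1,"dx":0,"dy":-205,"dz":0,"yaw":0},{"hand":1,"dx":0,"dy":-246,"dz":0,"yaw":0},{"hand":1,"dx":0,"dy":-287,"dz":0,"yaw":0},{"hand":1,"dx":0,"dy":-328,"dz":0,"yaw":0},{"hand":1,"dx":0,"dy":-369,"dz":0,"yaw":0},{"hand":1,"dx":0,"dy":-410,"dz":0,"yaw":0}]' 60; python3 -c "
from h import *
tiltinfo()
p,M,s=TR();print(M.T@np.array([0,0,1.]))"
```

```text
clock: 12.08
position: [0.5075, -0.0731, 0.6724]
tool_rot: [-1.549, -0.027, -0.135]
force: [0.6, 0.6, -2.3]
grip_width: 0.008
t 12.08 p [ 0.5075 -0.0731  0.6724] tilt 2.0 az 30.4 x az -7.7 el 1.6 q [-0.2514  0.2212  0.4268  0.9781 -0.1212  1.9322 -0.0139] F 2.4 w 0.008046937898478407
[ 0.0274 -0.9994  0.0215]
```

```bash
python3 -m crank '[{"hand":1,"dx":0,"dy":-60,"dz":0,"yaw":0}]' 60;python3 -m crank '[{"hand":1,"dx":0,"dy":-60,"dz":0,"yaw":0}]' 60;python3 -m crank '[{"hand":1,"dx":0,"dy":-400,"dz":0,"yaw":0}]' 60;python3 -m crank '[{"hand":1,"dx":0,"dy":-400,"dz":0,"yaw":0}]' 60; python3 -c "
from h import *
tiltinfo()"
```

```text
clock: 12.17
position: [0.5025, -0.0723, 0.6852]
tool_rot: [-1.55, -0.054, -0.135]
force: [0.9, 0.8, -2.1]
grip_width: 0.0082
clock: 12.25
position: [0.4956, -0.0722, 0.7022]
tool_rot: [-1.549, -0.091, -0.136]
force: [-0.5, -0.4, -0.2]
grip_width: 0.0082
clock: 12.33
position: [0.488, -0.0718, 0.7178]
tool_rot: [-1.548, -0.124, -0.137]
force: [1.1, 1.4, -1.3]
grip_width: 0.0086
clock: 12.42
position: [0.4801, -0.0712, 0.7326]
tool_rot: [-1.547, -0.156, -0.138]
force: [1.3, 0.4, -1.5]
grip_width: 0.0083
t 12.42 p [ 0.4801 -0.0712  0.7326] tilt 9.03 az 0.8 x az -7.9 el 8.9 q [-0.4494  0.1326  0.6238  0.9436 -0.1125  1.9324 -0.0201] F 2.0 w 0.00828831387451087
```

```bash
python3 -m crank '[{"hand":1,"dx":0,"dy":-60,"dz":0,"yaw":0}]' 60 >/dev/null;python3 -m crank '[{"hand":1,"dx":0,"dy":-60,"dz":0,"yaw":0}]' 60 >/dev/null;python3 -m crank '[{"hand":1,"dx":0,"dy":-60,"dz":0,"yaw":0}]' 60 >/dev/null;python3 -m crank '[{"hand":1,"dx":0,"dy":-60,"dz":0,"yaw":0}]' 60 >/dev/null;python3 -m crank '[{"hand":1,"dx":0,"dy":-60,"dz":0,"yaw":0}]' 60 >/dev/null;python3 -m crank '[{"hand":1,"dx":0,"dy":-60,"dz":0,"yaw":0}]' 60 >/dev/null; python3 -c "
from h import *
tiltinfo()"
```

```text
t 12.92 p [ 0.4492 -0.0642  0.7866] tilt 15.94 az -2.0 x az -7.5 el 15.9 q [-0.9154  0.0262  0.9949  0.9165 -0.0355  1.9325 -0.0688] F 2.5 w 0.007985754256140069
```

```bash
python3 -m crank '[{"hand":1,"dx":40,"dy":-60,"dz":0,"yaw":0}]' 60 ;python3 -m crank '[{"hand":1,"dx":40,"dy":-60,"dz":0,"yaw":0}]' 60 ;python3 -m crank '[{"hand":1,"dx":70,"dy":-60,"dz":0,"yaw":0}]' 60; python3 -c "
from h import *
tiltinfo()"
```

```text
clock: 13.0
position: [0.4607, -0.0631, 0.7994]
tool_rot: [-1.54, -0.306, -0.124]
force: [1.4, 1.6, -0.7]
grip_width: 0.0084
clock: 13.08
position: [0.4686, -0.0688, 0.8091]
tool_rot: [-1.543, -0.33, -0.134]
force: [-0.1, 0.7, -1.9]
grip_width: 0.0082
clock: 13.17
position: [0.4775, -0.071, 0.8156]
tool_rot: [-1.544, -0.347, -0.138]
force: [-0.2, 1.3, -1.3]
grip_width: 0.0083
t 13.17 p [ 0.4775 -0.071   0.8156] tilt 19.92 az -3.4 x az -7.9 el 19.9 q [-0.5969  0.1007  0.7851  0.7884 -0.1177  1.9326 -0.0215] F 1.8 w 0.008347514269502932
```

```bash
python3 -m crank '[{"hand":1,"dx":20,"dy":-60,"dz":0,"yaw":0}]' 60 >/dev/null;python3 -m crank '[{"hand":1,"dx":20,"dy":-60,"dz":0,"yaw":0}]' 60 >/dev/null;python3 -m crank '[{"hand":1,"dx":20,"dy":-60,"dz":0,"yaw":0}]' 60 >/dev/null; python3 -c "
from h import *
tiltinfo()"; python3 -m crank '[{"hand":1,"dx":35,"dy":-60,"dz":0,"yaw":0}]' 60 >/dev/null;python3 -m crank '[{"hand":1,"dx":35,"dy":-60,"dz":0,"yaw":0}]' 60 >/dev/null;python3 -m crank '[{"hand":1,"dx":35,"dy":-60,"dz":0,"yaw":0}]' 60 >/dev/null; python3 -c "
from h import *
tiltinfo()"
```

```text
t 13.42 p [ 0.4664 -0.0734  0.8579] tilt 25.42 az -4.5 x az -8.4 el 25.4 q [-0.7508  0.0766  0.9458  0.719  -0.1132  1.9325 -0.0241] F 1.5 w 0.008204633667053873
t 13.67 p [ 0.4692 -0.0739  0.8997] tilt 31.02 az -4.6 x az -8.4 el 31.0 q [-0.6412  0.0892  0.862   0.6071 -0.1379  1.9325 -0.0214] F 1.9 w 0.008167982278906338
```

```bash
python3 -m crank '[{"hand":1,"dx":30,"dy":-60,"dz":0,"yaw":0}]' 60 >/dev/null;python3 -m crank '[{"hand":1,"dx":30,"dy":-60,"dz":0,"yaw":0}]' 60 >/dev/null;python3 -m crank '[{"hand":1,"dx":30,"dy":-60,"dz":0,"yaw":0}]' 60 >/dev/null; python3 -c "
from h import *
tiltinfo()"; python3 -m crank '[{"hand":1,"dx":30,"dy":-60,"dz":0,"yaw":0}]' 60 >/dev/null;python3 -m crank '[{"hand":1,"dx":30,"dy":-60,"dz":0,"yaw":0}]' 60 >/dev/null;python3 -c "
from h import *
tiltinfo()"
```

```text
t 13.92 p [ 0.4523 -0.0748  0.941 ] tilt 36.49 az -5.1 x az -8.7 el 36.4 q [-0.7857  0.0693  1.0176  0.5334 -0.1407  1.9326 -0.0219] F 1.5 w 0.008044598972999202
t 14.08 p [ 0.4383 -0.0748  0.9652] tilt 39.77 az -5.2 x az -8.9 el 39.7 q [-0.995   0.0536  1.2353  0.4954 -0.1431  1.9327 -0.0183] F 1.1 w 0.008409669155866535
```

```bash
python3 -m crank '[{"hand":1,"dx":45,"dy":-60,"dz":0,"yaw":0}]' 60 >/dev/null;python3 -m crank '[{"hand":1,"dx":45,"dy":-60,"dz":0,"yaw":0}]' 60 >/dev/null; python3 -c "
from h import *
tiltinfo()"; python3 -m crank '[{"hand":1,"dx":20,"dy":-25,"dz":0,"yaw":0}]' 60 >/dev/null;python3 -c "
from h import *
tiltinfo()
p,M,s=TR();print(M)"
```

```text
t 14.25 p [ 0.4334 -0.0716  0.9912] tilt 43.38 az -4.9 x az -8.6 el 43.3 q [-0.8804  0.06    1.1381  0.4242 -0.1676  1.9326 -0.0195] F 2.6 w 0.008416395014801192
t 14.33 p [ 0.4301 -0.0736  1.0013] tilt 44.8 az -5.2 x az -8.9 el 44.7 q [-0.8374  0.0617  1.1111  0.3968 -0.1792  1.9327 -0.0194] F 2.4 w 0.008230383015628982
[[ 0.7017  0.7017  0.1231]
 [-0.1102 -0.0638  0.9919]
 [ 0.7039 -0.7096  0.0325]]
```

```bash
cat > fin.py <<'E'
from h import *
L=np.array([.6175,.152,.36]);el,az=np.radians(44.8),np.radians(-7.8)
n=np.array([np.cos(el)*np.cos(az),np.cos(el)*np.sin(az),np.sin(el)])
t=np.array([6.5,-15.3,50.7])/1e3
def rep(t=t):
    p,M,s=TR();C=p+M@t;d=C-L
    print('cam',C,'axial',(d@n).round(4),'lateral',np.linalg.norm(d-(d@n)*n).round(4),'angle',np.degrees(np.arccos(M[:,0]@n)).round(2))
    Pf=L-.14*n-M@t;print('Pf',Pf,'go',go(Pf));return Pf
E
python3 -c "
from fin import *
Pf=rep();print(go([.42,.03,.40]))"
```

```text
cam [ 0.4302 -0.0231  1.0183] axial 0.3491 lateral 0.6142 angle 0.8
Pf [0.519  0.1149 0.2443] go [-491.2134  587.5018  173.3118]
[-441.7193  412.9417   81.944 ]
```

```bash
python3 -m crank '[{"hand":1,"dx":-15,"dy":14,"dz":3,"yaw":0},{"hand":1,"dx":-42,"dy":40,"dz":8,"yaw":0},{"hand":1,"dx":-70,"dy":65,"dz":13,"yaw":0},{"hand":1,"dx":-98,"dy":91,"dz":18,"yaw":0},{"hand":1,"dx":-126,"dy":117,"dz":23,"yaw":0},{"hand":1,"dx":-154,"dy":143,"dz":28,"yaw":0},{"hand":1,"dx":-182,"dy":169,"dz":33,"yaw":0},{"hand":1,"dx":-210,"dy":195,"dz":38,"yaw":0},{"hand":1,"dx":-238,"dy":221,"dz":43,"yaw":0},{"hand":1,"dx":-266,"dy":247,"dz":48,"yaw":0},{"hand":1,"dx":-294,"dy":273,"dz":54,"yaw":0},{"hand":1,"dx":-310,"dy":290,"dz":58,"yaw":0}]' 60; python3 -c "
from fin import *
tiltinfo();Pf=rep();print(go([.42,.03,.40]))"
```

```text
clock: 15.33
position: [0.4235, -0.0561, 0.839]
tool_rot: [-1.533, -0.779, -0.141]
force: [-0.4, 0.9, -0.9]
grip_width: 0.0085
t 15.33 p [ 0.4235 -0.0561  0.839 ] tilt 44.68 az -5.0 x az -8.1 el 44.6 q [-0.203  -0.3004  0.0378  1.2457  0.1881  1.4337 -0.2392] F 1.3 w 0.008463829790910864
cam [ 0.4232 -0.0054  0.8558] axial 0.2279 lateral 0.5064 angle 0.26
Pf [0.5194 0.1148 0.2446] go [-367.2342  479.3207  164.9158]
[-319.5542  304.4065   73.408 ]
```

```bash
python3 -c "
from fin import *
print(go([.46,.01,.45]))"; python3 -m crank '[{"hand":1,"dx":-20,"dy":25,"dz":5,"yaw":0},{"hand":1,"dx":-43,"dy":53,"dz":11,"yaw":0},{"hand":1,"dx":-66,"dy":81,"dz":17,"yaw":0},{"hand":1,"dx":-89,"dy":109,"dz":23,"yaw":0},{"hand":1,"dx":-112,"dy":137,"dz":29,"yaw":0},{"hand":1,"dx":-135,"dy":165,"dz":35,"yaw":0},{"hand":1,"dx":-158,"dy":193,"dz":41,"yaw":0},{"hand":1,"dx":-181,"dy":221,"dz":47,"yaw":0},{"hand":1,"dx":-204,"dy":249,"dz":52,"yaw":0},{"hand":1,"dx":-225,"dy":275,"dz":58,"yaw":0}]' 60; python3 -c "
from fin import *
tiltinfo();Pf=rep();print(go([.46,.01,.45]))"
```

```text
[-254.2414  298.1045   59.4605]
clock: 16.17
position: [0.4872, -0.0013, 0.54]
tool_rot: [-1.535, -0.775, -0.14]
force: [1.9, 0.4, -2.1]
grip_width: 0.0082
t 16.17 p [ 0.4872 -0.0013  0.54  ] tilt 44.42 az -5.1 x az -8.0 el 44.4 q [ 0.0567 -0.3038 -0.2416  1.9962  0.2036  0.7011 -0.433 ] F 2.8 w 0.008195291027933885
cam [0.487  0.0493 0.5568] axial 0.0568 lateral 0.2511 angle 0.45
Pf [0.5193 0.1148 0.2446] go [-195.5029  226.1695  111.3968]
[-83.3314  44.5852   5.7753]
```

```bash
python3 -c "
from fin import *
print(go([.47,.03,.36]))"; python3 -m crank '[{"hand":1,"dx":-25,"dy":18,"dz":5,"yaw":0},{"hand":1,"dx":-50,"dy":36,"dz":10,"yaw":0},{"hand":1,"dx":-75,"dy":54,"dz":15,"yaw":0},{"hand":1,"dx":-100,"dy":72,"dz":20,"yaw":0},{"hand":1,"dx":-125,"dy":92,"dz":25,"yaw":0},{"hand":1,"dx":-141,"dy":114,"dz":29,"yaw":0},{"hand":1,"dx":-141,"dy":114,"dz":29,"yaw":0}]' 60; python3 -c "
from fin import *
tiltinfo();Pf=rep()"
```

```text
[-141.1994  114.5994   24.4646]
clock: 16.75
position: [0.4694, 0.0347, 0.36]
tool_rot: [-1.535, -0.772, -0.139]
force: [-0.5, -1.2, -1.7]
grip_width: 0.0082
t 16.75 p [0.4694 0.0347 0.36  ] tilt 44.25 az -5.1 x az -8.0 el 44.2 q [ 0.4381 -0.1928 -0.7433  2.3574  0.6774  0.2688 -1.0663] F 2.1 w 0.008177503994560718
cam [0.4691 0.0853 0.3768] axial -0.086 lateral 0.1391 angle 0.6
Pf [0.5193 0.1148 0.2446] go [-53.0272 112.4795  82.3877]
```

```bash
python3 -m crank '[{"hand":1,"dx":-8,"dy":16,"dz":12,"yaw":0},{"hand":1,"dx":-18,"dy":36,"dz":27,"yaw":0},{"hand":1,"dx":-28,"dy":58,"dz":43,"yaw":0},{"hand":1,"dx":-38,"dy":80,"dz":59,"yaw":0},{"hand":1,"dx":-47,"dy":100,"dz":74,"yaw":0},{"hand":1,"dx":-53,"dy":112,"dz":82,"yaw":0},{"hand":1,"dx":-53,"dy":112,"dz":82,"yaw":0},{"hand":1,"dx":-53,"dy":112,"dz":82,"yaw":0}]' 60
python3 - <<'E'
from fin import *
tiltinfo();Pf=rep()
for n_ in ['scene','side','wrist']:
    snap(n_,f'pics/i_{n_}.png')
a=cv2.imread('pics/i_scene.png');b=cv2.imread('pics/i_side.png')
cv2.imwrite('pics/i1.png',cv2.resize(a[90:230,250:420],None,fx=4,fy=4,interpolation=cv2.INTER_CUBIC))
cv2.imwrite('pics/i2.png',cv2.resize(b[140:300,160:370],None,fx=3.6,fy=3.6,interpolation=cv2.INTER_CUBIC))
E
```

```text
clock: 17.42
position: [0.5211, 0.1161, 0.2453]
tool_rot: [-1.531, -0.772, -0.142]
force: [0.4, -1.3, -2.1]
grip_width: 0.0082
t 17.42 p [0.5211 0.1161 0.2453] tilt 44.27 az -4.9 x az -8.2 el 44.2 q [ 0.397   0.3788 -1.1929  2.3681  1.6814  0.841  -2.1863] F 2.5 w 0.008217604000439895
cam [0.5209 0.1667 0.2622] axial -0.1382 lateral 0.0015 angle 0.63
Pf [0.5193 0.1149 0.2444] go [-1.7694 -0.5739 -1.4375]
```

View pics/i1.png

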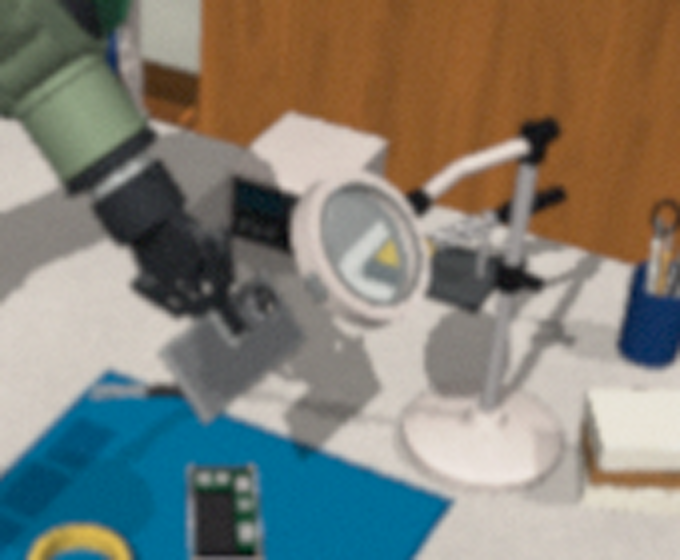

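View pics/i2.png

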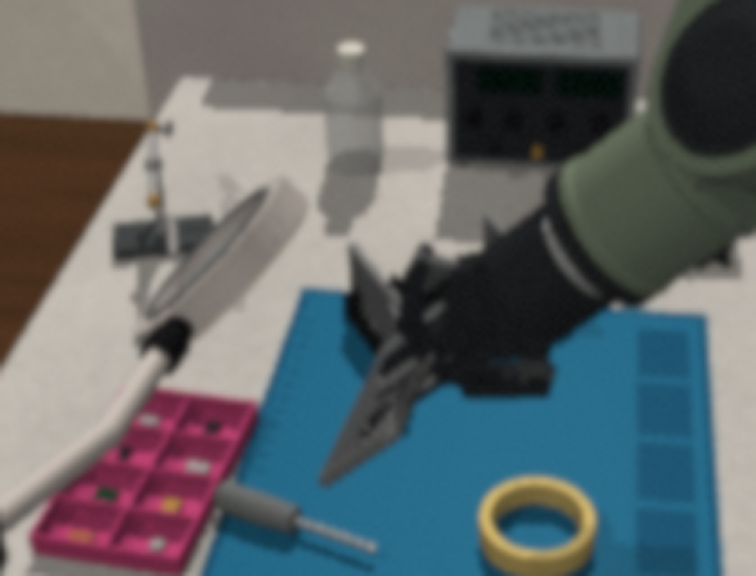

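View pics/i_wrist.png

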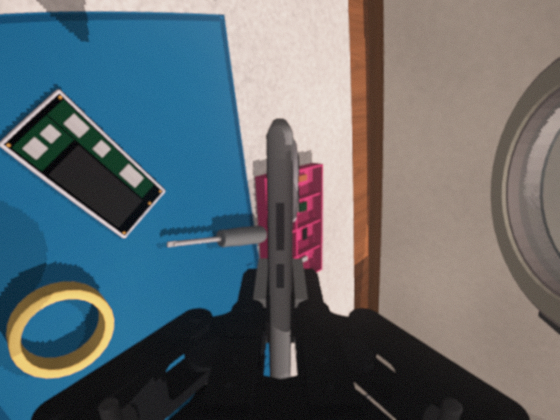

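Run:
```python
from fin import *
p,M,s=TR();C=p+M@t
print('plate',proj(cam('scene'),[C]),proj(cam('side'),[C]))
# phone corners predicted (tool frame: phone z -> -tool y, TCP at phone z 38.7, y->tool z, offset -1.3)
def ph(x,y,z): return p+M@(np.array([x,-(z-38.7),y-1.3])/1e3)
cor=[ph(4.5,76,76),ph(4.5,76,0),ph(4.5,-76,0),ph(4.5,-76,76)]
for nme,f,(ox,oy,k),o in [('scene','i_scene',(250,90,4),'j1'),('side','i_side',(160,140,3.6),'j2')]:
    im=cv2.imread(f'pics/{f}.png');cr=im[oy:oy+140,ox:ox+170] if k==4 else im[oy:oy+160,ox:ox+210]
    cr=cv2.resize(cr,None,fx=k,fy=k,interpolation=cv2.INTER_CUBIC)
    for P,col in [(q,(0,255,0)) for q in cor]+[(C,(0,0,255)),(L+.0125*n,(255,0,255))]:
        u=(proj(cam(nme),[P])[0]-[ox,oy]+.5)*k;cv2.circle(cr,tuple(int(v) for v in u),3,col,-1)
    # lens top outer rim
    a1=np.cross(n,[0,0,1]);a1/=np.linalg.norm(a1);a2=np.cross(n,a1)
    for th in np.linspace(0,2*np.pi,40):
        u=(proj(cam(nme),[L+.0125*n+.066*(a1*np.cos(th)+a2*np.sin(th))])[0]-[ox,oy]+.5)*k;cv2.circle(cr,tuple(int(v) for v in u),1,(0,255,255),-1)
    cv2.imwrite(f'pics/{o}.png',cr)
```

```text
plate [[314.3408 164.6003]] [[265.5047 254.0834]]
```

View pics/j1.png

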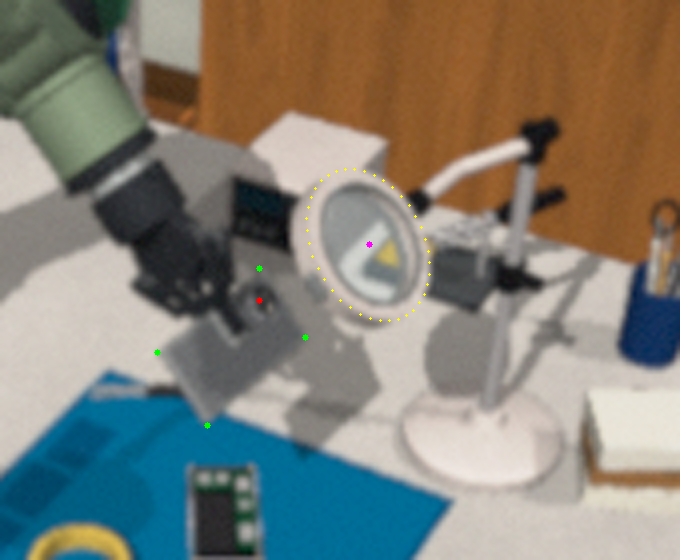

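View pics/j2.png

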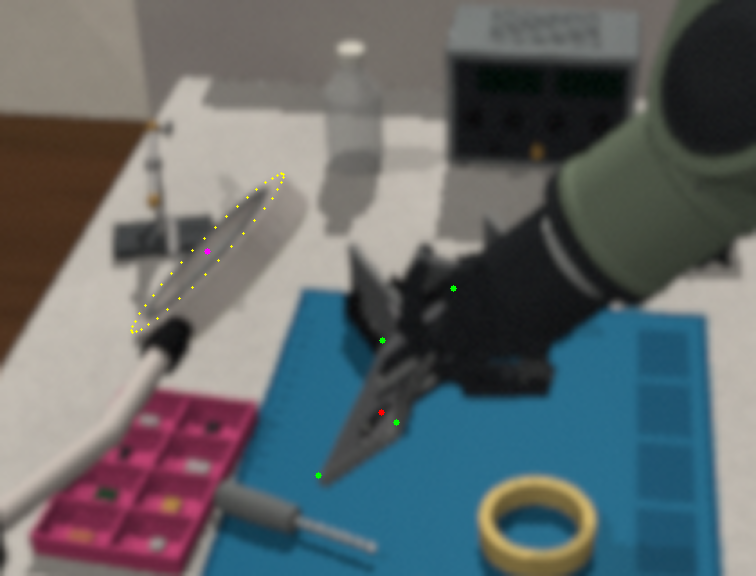

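Run:
```python
from fin import *
im=cv2.imread('pics/i_side.png');ox,oy,k=190,183,9
cr=cv2.resize(im[oy:oy+66,ox:ox+66],None,fx=k,fy=k,interpolation=cv2.INTER_CUBIC)
a1=np.cross(n,[0,0,1]);a1/=np.linalg.norm(a1);a2=np.cross(n,a1)
for h_,col in [(.0125,(0,255,255)),(-.0125,(0,255,0))]:
  for th in np.linspace(0,2*np.pi,60):
    u=(proj(cam('side'),[L+h_*n+.066*(a1*np.cos(th)+a2*np.sin(th))])[0]-[ox,oy]+.5)*k;cv2.circle(cr,tuple(int(v) for v in u),1,col,-1)
cv2.imwrite('pics/k.png',cr)
```

```text
(no output)
```

View pics/k.png

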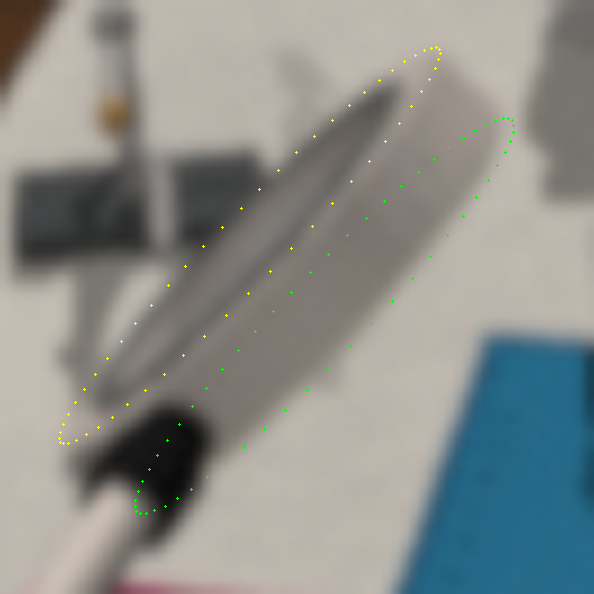

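```bash
python3 -m crank '[{"hand":1,"dx":-1.5,"dy":0,"dz":-1.5,"yaw":0},{"hand":1,"dx":-1.5,"dy":0,"dz":-1.5,"yaw":0},{"hand":1,"dx":-1.5,"dy":0,"dz":-1.5,"yaw":0},{"hand":1,"dx":-1.5,"dy":0,"dz":-1.5,"yaw":0}]' 60
python3 - <<'E'
from fin import *
tiltinfo();rep();p,M,s=TR()
def ph(x,y,z): return p+M@(np.array([x,-(z-38.7),y-1.3])/1e3)
c,im=snap('wrist','pics/l.png')
print(proj(c,[ph(-4.5,76,76),ph(4.5,76,76),ph(4.5,76,0),ph(-4.5,-76,76),ph(4.5,-76,76),ph(6.5,52+17,54),ph(6.5,52-17,54)]))
cr=im[100:400,230:330,::-1]
cv2.imwrite('pics/l1.png',cv2.resize(cr,None,fx=2,fy=2,interpolation=cv2.INTER_CUBIC))
s2,_=snap('scene','pics/l_s.png')
E
```

```text
clock: 17.9
position: [0.5198, 0.1119, 0.2482]
tool_rot: [-1.535, -0.777, -0.141]
force: [0.1, -0.5, -1.0]
grip_width: 0.0081
t 17.9 p [0.5198 0.1119 0.2482] tilt 44.56 az -5.2 x az -8.1 el 44.5 q [ 0.4061  0.3652 -1.193   2.3733  1.6807  0.833  -2.1854] F 1.1 w 0.008134179683660741
cam [0.5196 0.1626 0.2649] axial -0.1369 lateral 0.0034 angle 0.35
Pf [0.5193 0.1148 0.2446] go [-3.1368  1.9912  2.7051]
[[266.7002 133.5078]
 [294.4774 133.5159]
 [288.4231 119.4013]
 [271.3528 445.5804]
 [289.2335 445.5725]
 [296.8376 145.7403]
 [295.4814 225.3013]]
```

View pics/l1.png

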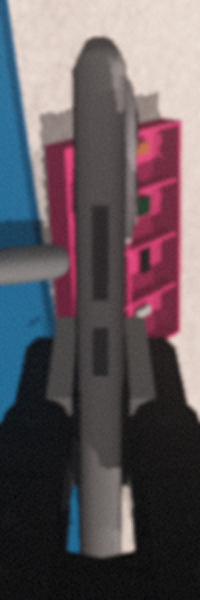

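View pics/l_s.png

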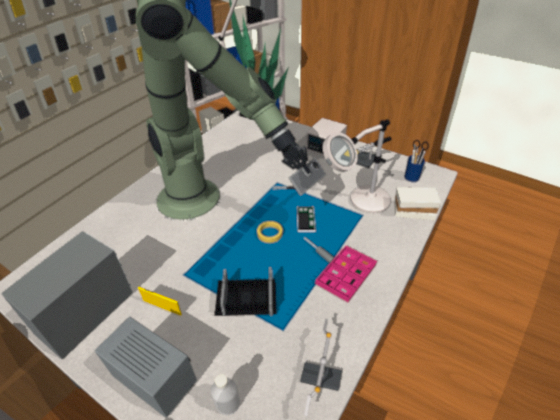

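```bash
python3 -m crank '[{"hand":1,"dx":0,"dy":0,"dz":0,"yaw":0},{"hand":1,"dx":0,"dy":0,"dz":0,"yaw":0},{"hand":1,"dx":0,"dy":0,"dz":0,"yaw":0},{"hand":1,"dx":0,"dy":0,"dz":0,"yaw":0}]' 60; python3 -c "
from fin import *
rep();print(abs(bot.observe()['qd']).max())"; python3 -m crank '[{"hand":1,"dx":0,"dy":0,"dz":0,"yaw":0},{"hand":1,"dx":0,"dy":0,"dz":0,"yaw":0},{"hand":1,"dx":0,"dy":0,"dz":0,"yaw":0}]' 60; python3 -c "
from fin import *
rep();print(abs(bot.observe()['qd']).max())"
```

```text
clock: 18.33
position: [0.5196, 0.1129, 0.2472]
tool_rot: [-1.534, -0.775, -0.141]
force: [-0.8, 0.8, -2.0]
grip_width: 0.0083
cam [0.5194 0.1635 0.264 ] axial -0.1377 lateral 0.0024 angle 0.43
Pf [0.5193 0.1148 0.2446] go [-2.2848  1.5601  1.8272]
0.002582655445228118
clock: 18.58
position: [0.5196, 0.1129, 0.2472]
tool_rot: [-1.534, -0.775, -0.141]
force: [-0.1, 0.6, -0.8]
grip_width: 0.0083
cam [0.5194 0.1635 0.264 ] axial -0.1377 lateral 0.0024 angle 0.43
Pf [0.5193 0.1148 0.2446] go [-2.2672  1.5525  1.8323]
0.00281786083765858
```

```bash
python3 -m crank '[{"hand":1,"dx":-1,"dy":0.8,"dz":1,"yaw":0},{"hand":1,"dx":-2,"dy":1.5,"dz":2,"yaw":0},{"hand":1,"dx":-2,"dy":1.5,"dz":2,"yaw":0},{"hand":1,"dx":-2,"dy":1.5,"dz":2,"yaw":0},{"hand":1,"dx":-2,"dy":1.5,"dz":2,"yaw":0},{"hand":1,"dx":-2,"dy":1.5,"dz":2,"yaw":0},{"hand":1,"dx":-2,"dy":1.5,"dz":2,"yaw":0}]' 60; python3 -c "
from fin import *
rep();print(abs(bot.observe()['qd']).max()); snap('side','pics/m_d.png')"
```

```text
clock: 19.17
position: [0.5195, 0.1149, 0.2449]
tool_rot: [-1.534, -0.775, -0.141]
force: [0.1, -0.3, -1.6]
grip_width: 0.0084
cam [0.5193 0.1656 0.2616] axial -0.1397 lateral 0.0001 angle 0.42
Pf [0.5193 0.1148 0.2446] go [-0.3409  0.0691 -0.116 ]
0.0030235079430631666
```

View pics/m_d.png

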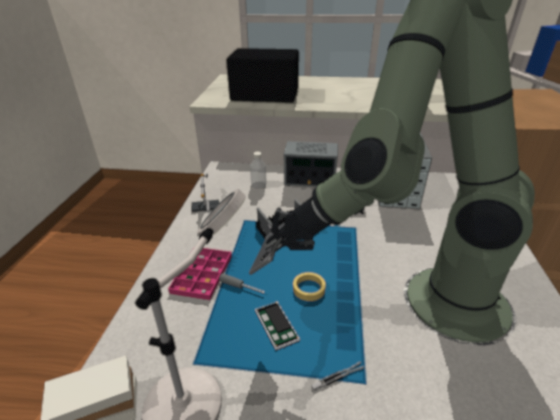

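The side view shows the phone at about (268,250), tilted parallel to the lens at (220,213) and well clear of it. Nothing else in the scene has moved, so I'm handing the job in.

```bash
python3 -c "
from workcell import bot
print(bot.job_done()); print(bot.observe()['clock'])"
```

```text
the job is handed in; nothing more can be done
None
the job is handed in; nothing more can be done
```

The phone with the round camera plate (the middle one in the rack) is out of its slot and held still at 60 N in front of the lamp side of the lens. I handed the job in at about 19.2 s of the 38 s.

The moves offer no tilt, so I tilted the tool by pushing up against the wrist joint's end of travel in single-row steps. That tilted the phone back about 44.6°. An early trial of this left the empty hand tilted, so I straightened it before the grasp.

**Last checks**
- **Position:** by the measured arm pose, the plate centre is 139.7 mm from the lens, and its distance from the lens axis computes as 0.1 mm. The true figures depend on the camera calibration (about 2 mm) and on how the phone sits in the grip (2–3 mm).
- **Squareness:** the phone's back is 0.4° from parallel to the glass, taking my lens reading of about 45° from vertical and a yaw of –7.8°. That reading is good to roughly 1°, and its outline matched the side view to about a pixel.
- **Steadiness:** joint speeds were about 0.003 rad/s and grip width was steady at 8.1–8.4 mm. Every outside force I read was 10 N or less.
- **Small disagreements:** the phone's lower corners appeared up to 2–3 pixels off prediction in the scene view. I put this down to the rounded corners or a few millimetres of seating in the grip. My first fine correction overshot by 2–3 mm, so I let the arm settle and corrected it again.
- **Surroundings:** the last pictures show the magnifier clear, the other two phones still in the rack and the bystanders in place. I judged this by eye and did not measure it.

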